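Wind the flux mixer and press the flask into its sprung ring

ROBOT

A 6-joint arm with a two-finger parallel gripper is mounted at the origin on the work surface. World frame = base frame: x ahead of the robot, y to its left, z up, the work surface at z = 0. Lengths are in m, angles in rad, forces in N, time in s.
With the tool pointing down it reaches from about 0.375 to 0.9 m from the base axis. Payload 3.1 kg.
Tool frame: the origin (TCP) lies at the very end of the fingers, on their centre line; the grasp point (between the pads) lies 19 mm behind it; z points along the fingers, y is the direction in which the jaws open and shut (so a half turn about z gives the same grasp; the last joint's range is limited). The gripper opens to 85 mm and grips with 20 to 120 N. Pads are 22 mm wide; open, the fingers measure 114 mm over their backs; the gripper's body (76 mm by 85 mm) begins 54 mm behind the grasp point. The pads swing forward as they close: fully open they stand 13 mm farther back than shut.
Start: joints at [0.984, 0.527, 1.433, -0, 1.181, -0.178], TCP at [0.248, 0.573, 0.231] pointing down, gripper open.
Joint ranges: [-3.08, 3.08], [-0.75, 2.2], [0.22, 2.44], [-1.43, 4.57], [0, 2.65], [-2.85, 2.85]. Speed limits (rad/s): [2.79, 2.79, 3.14, 3.14, 3.14, 3.14].

INTERFACE

Orientations are given as a unit quaternion [x, y, z, w].
In Python, from station import * gives the robot as it stands.
- The arm moves only by the tool jog_arm, never from a script. Its argument "motion" is a list of rows, each a list of 5 numbers: the shift along the world's x, y, z in cm, then the turn about the world's z in degrees, then the closure in counts, from 0 (fully open) to 255 (shut). In form: [[tx, ty, tz, yaw, jaw], ...]. A call has 1 to 10 rows; each row shifts and turns the pose as measured when the row begins; what a row does not reach is not made up. A row lasts 1/12 s, in which the tool goes at most 41.7 mm and 7.16 degrees, less where a joint would pass 70% of its speed; a pose out of reach is approached as far as the arm can. A call with a gripper value outside its range is refused whole. The fingers move at their own pace and stop on an object; "squeeze" is the grip in N (left out, the last holds). Time passes only in rows, so rows that do not move let the fingers close. It gives the time, the measured TCP pose, the force and the opening at its end, in the units of the state.
- sense(): the state, without advancing time (a new reading comes with each control period).
- snapshot(name): name is "scene" or "side" or "wrist"; returns a dict with "img" (420x560x3 uint8, red, green, blue), "depth" (420x560 float32, m along the optical axis (not along the pixel's ray), 0 where there is no reading), "intrinsics" (3x3 intrinsics, pixels), "dist_coeffs" ([k1, k2, p1, p2, k3] as OpenCV has them; the pictures are not rectified), "eye" and "attitude" of the camera in the world. Camera axes: x right, y down, z forward; pixel columns grow to the right and rows downward; lengths in m; the calibration is good to about 2 mm. A picture is of the moment at which its call begins.
- sign_off(): hands the job in, once; it reports no verdict.
The state is a dict: "t": time; "q": joint angles; "qd": joint speeds; "tau": joint torques, N m; "tcp_pos": TCP position; "tool_rot": TCP orientation; "force": force on the tool from outside, world axes, zero at the start; "ft_torque": the same for the moment, N m; "finger_gap": opening from 0.0 (shut) to 1.0 (fully open).
Only numpy, scipy, OpenCV 4.12 (cv2) and the standard library are available. Lean on these libraries where they do the work, as an engineer would, in place of code of your own. Each camera call takes 0.05 s, during which the arm holds its last target.

TASK

Get the flux mixer going: first wind its brass key clockwise (seen from above) all the way to its stop, regripping as needed, then take the amber flask with the orange stopper, set it upright in the mixer's red sprung ring and press it fully down. Finish still holding the flask fully down against the spring, without letting go. Never lay the flask over, and leave everything else on the bench where it is.

Things in the scene. Friction and masses are not known exactly. Their poses are not given: they have to be found in the camera images.
- mixer: the wind-up flux mixer, fixed to the bench: grey base plate 120 x 270 mm (its own x and y), 14 mm thick; origin at the centre of its underside, z up. At its y = +75 mm an aluminium housing 90 x 90 mm, top 46 mm above the bench, carries the brass key; at y = -75 mm the red ring rides on two upright steel guide rods (at x = +-48 mm from the ring's centre, with coil springs, their tops 86 mm above the bench).
- key (a joint): turn of the brass key about its vertical axis, rad: grows as it is turned clockwise seen from above; starts between 0 and 0.7, stop at 2.8 (fully wound). It stays where it is left; about 0.10 N m of friction plus a mainspring growing to 0.06 N m oppose the winding. In all it needs more than one grip.
- key_grip (a point): on the key's axis at the height to grip, 78 mm above the bench. The key's blade is 42 mm long (the point's x), 10 mm thick (the point's y, across which to pinch) and 36 mm high, from 58 to 94 mm above the bench; below it only a 12 mm round shaft down to the housing's top at 46 mm. The point turns with the key; at key value 0 its axes are parallel to the mixer's.
- cradle (a joint): how far the red ring is pressed down, m: 0 at rest, 0.020 at its lower stop. Sprung straight up: about 4.5 N of preload and 450 N/m, so about 13.5 N at the stop; the flask's own weight hardly moves it.
- cradle_seat (a point): centre of the red ring's upper face, 70 mm above the bench at rest, moving down with it; z up. The ring is 76 mm across outside, 52 mm inside, 10 mm thick, open below. The flask's round body seats in it and centres itself; seated upright, the flask's origin is about 9 mm below this point, on the same axis.
- flask: amber glass flask with an orange stopper, closed, about 0.2 kg (0.16 to 0.26). Origin at the centre of its flat foot (32 mm across), z up along its axis. Round body 64 mm across, widest 28 mm above the foot; straight neck 24 mm across from 57 to 90 mm; stopper 30 mm across from 90 to 116 mm above the foot. Stands on the bench.
- spare_flask: a flask of the same shape, green glass with a white stopper: leave it. Origin at the centre of its foot. It and the amber flask may stand in either of two places.
- spool: grey and silver solder spool, 48 mm across, 36 mm high, standing; origin at its underside. Leave it.
- driver: screwdriver, 160 mm long, lying along its x; origin under its middle. Leave it.
- paste_jar: jar with a green cap, 56 mm across, 50 mm high; origin at its underside. Leave it.
- tip_tin: dark tin of brass wool, 72 mm across, 30 mm high; origin at its underside. Leave it.
- board: green circuit board, 90 x 130 mm, lying flat, about 11 mm high with its parts; origin at its underside. Leave it.
- brush: brush, 150 mm long, under 25 mm high, lying along its x; origin under its middle. Leave it.
- parts_bin: blue open bin, 100 x 130 x 40 mm; origin at its underside. Leave it.
Things that resemble listed ones, but are neither listed nor needed, are in the scene too. Of the things shaped like the flask, the amber one is meant.

How it is judged:
On the way, in this order (a step that is already met when the one before it is completed fails the run):
1. the key is wound up to its stop (value of joint key above 2.5 rad), for 0.2 s.
2. the amber flask sits upright in the ring and is pressed down (horizontal distance between flask and cradle_seat below 0.007 m and z of flask in the frame of cradle_seat between -0.016 and -0.004 m and angle between flask's own z axis and vertical below 0.2 rad and value of joint cradle above 0.0155 m and (contact force between flask and the fingers above 1 N or contact force between flask and the arm above 1 N)), for 0.3 s.
At the end, for the whole second after the job is handed in: Key still above 2.4 of 2.8 rad; amber flask upright in the ring (within 7 mm of its axis, foot 4 to 16 mm below the ring's top face, tilt under 0.2 rad), and the robot, touching it, keeps the ring down by over 15.5 of its 20 mm, flask at rest, through the last second (all of step 2 and value of joint key above 2.4 rad and linear speed of flask below 0.03 m/s); the arm keeps its last pose, push and grip.
It fails at once if the flask is laid over (angle between flask's own z axis and vertical above 0.8 rad).
It fails at once if another thing on the bench is moved by more than 40 mm (distance of any of spare_flask, spool, driver, paste_jar, tip_tin, board, brush, parts_bin from where it was at the start of the episode above 0.04 m).
It also fails if it takes over 61 s, if anything falls off the work surface, if the arm or the gripper's body presses on something with over 40 N, if the wrist force passes 120 N, or if a joint passes its speed limit or range.

## Working session

There is one attempt and no reset: what is moved stays moved. The work goes in short steps, Python scripts to look and compute and a tool call to move; the robot and the scene stay as the last step left them, time stands still between calls to the robot, and variables do not carry over. Pictures are saved under pics/ and viewed, and the job is handed in when it is done.

Besides the shell and the picture viewer there is one more tool, called after "Request:" by a JSON object that holds its "api" and its "payload". jog_arm: Moves the arm, as the interface text tells. Its arguments: {"type":"object","properties":{"motion":{"type":"array","items":{"type":"array","items":{"type":"number"}}},"squeeze":{"type":"number"}},"required":["motion"]}

```bash
mkdir -p pics; ls; cat > h.py <<'E'
from station import *
import numpy as np, cv2, pickle
def snap(n,tag):
    s=snapshot(n); pickle.dump(s,open(f'pics/{tag}.pkl','wb'))
    cv2.imwrite(f'pics/{tag}.png',s['img'][:,:,::-1]); return s
def load(tag): return pickle.load(open(f'pics/{tag}.pkl','rb'))
def R(s):
    a=np.array(s['attitude'],float)
    if a.shape==(3,3): return a
    from scipy.spatial.transform import Rotation as Ro
    return Ro.from_quat(a).as_matrix()
def ray(s,uv):
    p=cv2.undistortPoints(np.array(uv,float).reshape(-1,1,2),np.array(s['intrinsics']),np.array(s['dist_coeffs'])).reshape(-1,2)
    d=np.c_[p,np.ones(len(p))]@R(s).T
    return np.array(s['eye']),d
def onplane(s,uv,z):
    e,d=ray(s,uv); return e+d*((z-e[2])/d[:,2])[:,None]
def pts(s):
    h,w=s['depth'].shape; v,u=np.mgrid[:h,:w]
    e,d=ray(s,np.c_[u.ravel(),v.ravel()])
    return (e+d*s['depth'].reshape(-1,1)).reshape(h,w,3)
def tri(s1,uv1,s2,uv2):
    e1,d1=ray(s1,uv1); e2,d2=ray(s2,uv2); d1=d1[0]/np.linalg.norm(d1[0]); d2=d2[0]/np.linalg.norm(d2[0])
    A=np.c_[d1,-d2]; t=np.linalg.lstsq(A,e2-e1,rcond=None)[0]
    a=e1+d1*t[0]; b=e2+d2*t[1]; return (a+b)/2,np.linalg.norm(a-b)
E
python3 - <<'E'
from h import *
for n in ['scene','side','wrist']:
    s=snap(n,n+'0'); print(n,s['eye'],s['attitude'],s['intrinsics'],s['dist_coeffs'])
print(sense())
E
```

```text
pics
scene [1.3499998  0.46809575 0.81617731] [ 0.42765418  0.79248333 -0.38419113 -0.20366457] [[441.60114583   0.         279.04659053]
 [  0.         441.60114583 212.12900766]
 [  0.           0.           1.        ]] [-0.09544966  0.          0.          0.          0.        ]
side [-0.19518252 -1.06324963  0.91279894] [ 0.83351263 -0.26967313  0.15877802 -0.45532695] [[530.98040469   0.         277.08715172]
 [  0.         530.98040469 203.26005735]
 [  0.           0.           1.        ]] [0.04959877 0.         0.         0.         0.        ]
wrist [0.17673269 0.60465855 0.37354823] [0.82597177 0.54236599 0.08427796 0.1284795 ] [[374.10728394   0.         281.17698372]
 [  0.         374.10728394 210.77011794]
 [  0.           0.           1.        ]] [-0.09872501  0.          0.          0.          0.        ]
{'t': 0.15, 'q': array([ 9.83536098e-01,  5.28276427e-01,  1.43361424e+00,  3.00874427e-05,
        1.18140830e+00, -1.78506050e-01]), 'qd': array([ 0.00116155, -0.00309896, -0.00382276, -0.00020396, -0.00033191,
        0.00101458]), 'tau': array([ 4.00974259e-04, -4.42744768e+01, -1.78274614e+01, -2.24218434e-04,
        5.59161825e-03, -4.28446945e-08]), 'tcp_pos': array([0.24807414, 0.57305654, 0.23054181]), 'tool_rot': array([ 2.02962783e-01,  9.79186081e-01, -7.86179000e-04, -3.31639929e-04]), 'force': array([0.13590556, 0.06035812, 0.42899658]), 'ft_torque': array([-0.03914711, -0.01384877, -0.00803901]), 'finger_gap': 1.0012449729293285}
```

View pics/scene0.png

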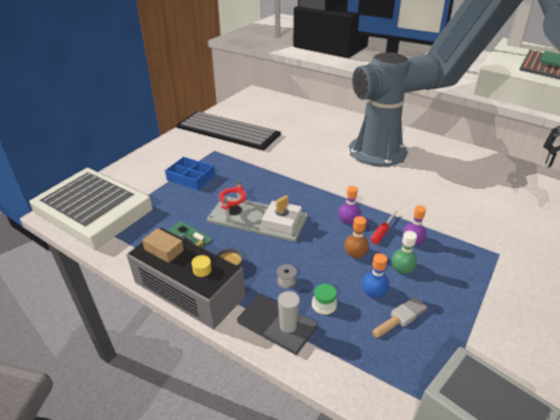

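View pics/side0.png

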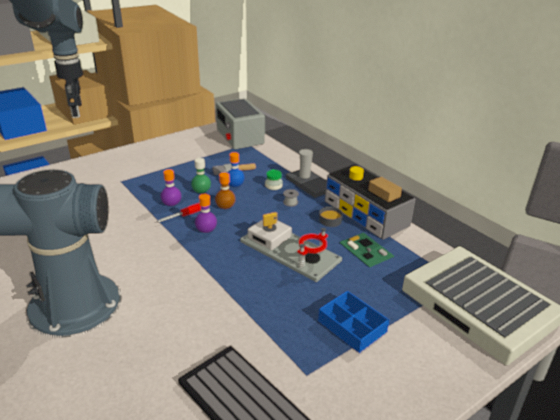

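View pics/wrist0.png

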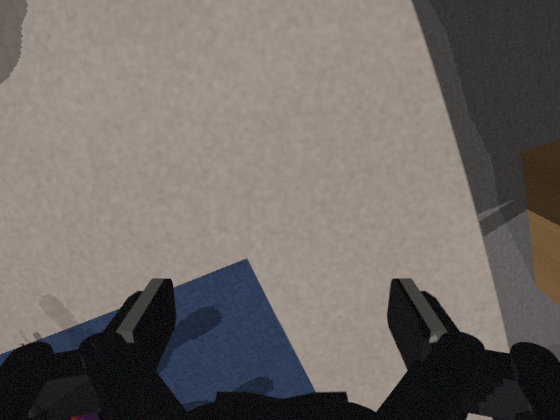

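The scene view shows the mixer at about (258,215), with the red ring at (232,195) and the brass key at (281,205). Five flask-shaped things stand at (350,205) purple, (416,228) purple, (357,240) amber/brown with an orange stopper, (376,280) blue and (404,255) green with a white stopper. The amber one at (357,240), which is (225,190) in the side view, fits the description. I'll confirm it in an enlarged crop.

```bash
python3 - <<'E'
from h import *
a=load('scene0')['img'][180:310,310:450,::-1]; b=load('side0')['img'][140:290,140:360,::-1]
a=cv2.resize(a,None,fx=2.8,fy=2.8,interpolation=cv2.INTER_CUBIC); c=load('scene0')['img'][170:250,200:320,::-1]
c=cv2.resize(c,(392,261),interpolation=cv2.INTER_CUBIC)
b=cv2.resize(b,None,fx=1.8,fy=1.8,interpolation=cv2.INTER_CUBIC)
o=np.zeros((600,800,3),np.uint8); o[:a.shape[0],:a.shape[1]]=a[:, :400]; o[:b.shape[0],400:400+b.shape[1]]=b[:, :400]; 
o[370:370+226,:392]=c[:226]
cv2.imwrite('pics/crop0.png',o)
E
```

```text
(no output)
```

View pics/crop0.png

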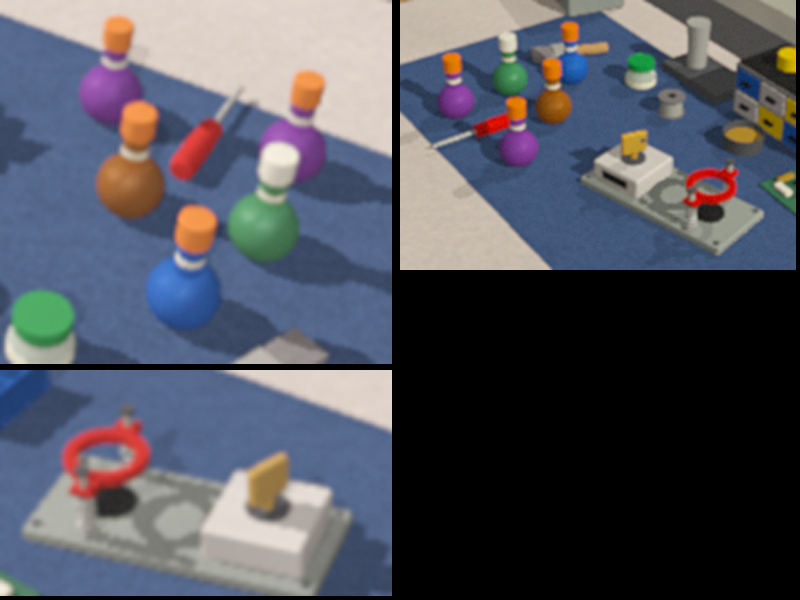

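The crop confirms that the amber body with the orange stopper, at scene (357,240), is the target. The others are two purple, one blue and one green with a white stopper. The mixer's ring is at (232,195) and its key is on the white housing. Next I'll measure positions.

```bash
cat > meas.py <<'E'
from h import *
S=load('scene0'); D=load('side0')
def comps(s,f,roi,amin=8):
    hsv=cv2.cvtColor(s['img'],cv2.COLOR_RGB2HSV).astype(int); m=f(hsv[...,0],hsv[...,1],hsv[...,2])
    k=np.zeros(m.shape,bool); k[roi[1]:roi[3],roi[0]:roi[2]]=1; m=(m&k).astype(np.uint8)
    n,l,st,c=cv2.connectedComponentsWithStats(m); return [(l==i,st[i],c[i]) for i in range(1,n) if st[i][4]>=amin]
org=lambda h,s,v:(h>=6)&(h<=14)&(s>190)&(v>150)
red=lambda h,s,v:((h<=4)|(h>=175))&(s>180)&(v>100)
brs=lambda h,s,v:(h>=15)&(h<=26)&(s>110)&(v>90)
amb=lambda h,s,v:(h>=5)&(h<=16)&(s>120)&(v<=160)&(v>40)
grn=lambda h,s,v:(h>=45)&(h<=80)&(s>80)
if __name__=='__main__':
  for n,s,roi in [('scene',S,(200,170,450,310)),('side',D,(140,140,350,290))]:
    P=pts(s)
    for nm,f in [('org',org),('red',red),('brs',brs),('amb',amb),('grn',grn)]:
        for m,st,c in comps(s,f,roi):
            q=P[m&(s['depth']>0)]
            print(n,nm,st,c.round(1),'med',np.median(q,0).round(3),'lo',np.percentile(q,3,axis=0).round(3),'hi',np.percentile(q,97,axis=0).round(3))
E
python3 meas.py
```

```text
scene red [221 187  24  21 126] [233.7 196.5] med [ 0.578 -0.197  0.069] lo [ 0.537 -0.238  0.064] hi [ 0.619 -0.173  0.072]
scene red [372 224  16  19 145] [379.7 233.1] med [0.446 0.195 0.022] lo [0.404 0.186 0.011] hi [0.473 0.203 0.026]
scene brs [277 196  10  17 120] [281.4 204.2] med [ 0.545 -0.061  0.079] lo [ 0.527 -0.068  0.056] hi [ 0.56  -0.057  0.094]
scene brs [200 241   3   4  10] [200.9 242.2] med [ 0.73  -0.201  0.01 ] lo [ 0.726 -0.205  0.006] hi [ 0.736 -0.197  0.013]
scene brs [220 253  21  12 164] [231.2 257.6] med [ 0.738 -0.089  0.017] lo [ 0.721 -0.117  0.014] hi [ 0.815 -0.04   0.101]
scene brs [200 254  11  23 225] [204.6 265.3] med [ 0.871 -0.048  0.127] lo [ 0.833 -0.075  0.104] hi [ 0.887 -0.04   0.131]
scene amb [355 228  10   6  19] [359.4 231.5] med [0.541 0.171 0.086] lo [0.533 0.162 0.081] hi [0.546 0.179 0.094]
scene amb [345 237  23  20 239] [358.7 248.1] med [0.551 0.18  0.038] lo [0.525 0.155 0.017] hi [0.563 0.193 0.06 ]
scene grn [202 235  10  12  47] [206.4 240.2] med [ 0.711 -0.197  0.004] lo [ 0.699 -0.212  0.001] hi [ 0.732 -0.19   0.007]
sc
[... 1757 characters left out ...]
]
side amb [220 177   8  10  19] [222.3 183.2] med [0.519 0.16  0.086] lo [0.514 0.153 0.081] hi [0.531 0.17  0.11 ]
side amb [216 190  19  19 199] [223.5 199.6] med [0.514 0.149 0.037] lo [0.499 0.131 0.016] hi [0.544 0.173 0.065]
side grn [197 169   7   3  12] [200.1 170.2] med [0.511 0.282 0.082] lo [0.503 0.279 0.08 ] hi [0.52  0.288 0.086]
side grn [267 169  15  12 140] [273.8 174.5] med [0.728 0.175 0.048] lo [0.707 0.156 0.002] hi [0.796 0.27  0.053]
side grn [192 175  19  18 273] [200.7 183.3] med [0.504 0.273 0.041] lo [0.484 0.259 0.014] hi [0.534 0.295 0.062]
side grn [340 240  10  11  48] [345.2 243.9] med [ 0.701 -0.201  0.004] lo [ 0.693 -0.229  0.   ] hi [ 0.719 -0.188  0.008]
```

```bash
python3 - <<'E'
from meas import *
for n,s,roi in [('scene',S,(215,180,250,215)),('side',D,(295,230,330,257))]:
    P=pts(s); m,st,c=max(comps(s,red,roi),key=lambda t:t[1][4]); 
    q=P[m&(s['depth']>0)]; print(n,'ring z pct',np.percentile(q[:,2],[10,50,90,97]).round(4))
    # outer contour on plane z=.067, circle fit w/ trimming r=38mm
    cs,_=cv2.findContours(m.astype(np.uint8),cv2.RETR_EXTERNAL,cv2.CHAIN_APPROX_NONE)
    w=onplane(s,cs[0].reshape(-1,2),.066)[:,:2]
    e=cv2.fitEllipse(w.astype(np.float32)*1000); print('ellipse mm',e, 'minEncl',cv2.minEnclosingCircle(w.astype(np.float32)))
for n,s,roi in [('scene',S,(270,190,295,215)),('side',D,(258,208,282,232))]:
    P=pts(s); m,st,c=max(comps(s,brs,roi),key=lambda t:t[1][4]); q=P[m&(s['depth']>0)]
    q=q[(q[:,2]>.06)&(q[:,2]<.1)]; mu=np.median(q[:,:2],0); 
    ang=cv2.fitLine(q[:,:2].astype(np.float32),cv2.DIST_HUBER,0,.01,.01).ravel(); print(n,'key',mu,np.degrees(np.arctan2(ang[1],ang[0])),ang, q.shape, 'top',np.percentile(q[:,2],95))
    t=q[q[:,2]>.088]; 
    print(' top pts mean',t.mean(0), cv2.minAreaRect((t[:,:2]*1000).astype(np.float32)))
# white-ish housing & plate from depth
for n,s in [('scene',S),('side',D)]:
    P=pts(s); q=P[(s['depth']>0)]; 
    for z0,z1,lab in [(.043,.049,'housing'),(.011,.017,'plate')]:
        k=(q[:,2]>z0)&(q[:,2]<z1)&(abs(q[:,0]-.56)<.12)&(q[:,1]<0.02)&(q[:,1]>-.29)
        if lab=='housing': k&=abs(q[:,1]+.065)<.075
        print(n,lab,k.sum(),np.median(q[k,2]),cv2.minAreaRect((q[k,:2]*1000).astype(np.float32)))
# flask circles
for n,s,roi in [('scene',S,(335,215,375,262)),('side',D,(213,170,237,212))]:
    P=pts(s);hsv=cv2.cvtColor(s['img'],cv2.COLOR_RGB2HSV)
    q=P[(s['depth']>0)]; k=(abs(q[:,0]-.527)<.045)&(abs(q[:,1]-.163)<.045)
    b=q[k&(q[:,2]>.012)&(q[:,2]<.055)]
    from scipy.optimize import least_squares
    r=least_squares(lambda p:np.linalg.norm(b-p,axis=1)-.032,[.527,.163,.028],loss='soft_l1',f_scale=.002); print(n,'sphere',r.x, np.median(abs(r.fun)))
    t=q[k&(q[:,2]>.095)&(q[:,2]<.112)]; r=least_squares(lambda p:np.linalg.norm(t[:,:2]-p,axis=1)-.015,[.527,.163],loss='soft_l1',f_scale=.002); print('  stopper',r.x,len(t),'top',np.percentile(q[k][:,2],98))
E
```

```text
scene ring z pct [0.0659 0.0689 0.071  0.0715]
ellipse mm ((578.4622802734375, -209.12399291992188), (62.327247619628906, 83.7108383178711), 97.65653991699219) minEncl ((0.5756557583808899, -0.20435553789138794), 0.05122075602412224)
side ring z pct [0.0635 0.0684 0.0712 0.0726]
ellipse mm ((569.9523315429688, -210.14918518066406), (66.44906616210938, 95.90066528320312), 104.50700378417969) minEncl ((0.573042631149292, -0.21133308112621307), 0.05738062039017677)
scene key [ 0.54505993 -0.06128189] -12.975371 [ 0.9744667  -0.22453222  0.5450762  -0.06078864] (112, 3) top 0.0935033951161904
 top pts mean [ 0.54265782 -0.06244456  0.09172717] ((541.1051025390625, -62.607887268066406), (10.185722351074219, 38.34846496582031), 78.0399169921875)
side key [ 0.5330331  -0.06794044] -13.179242 [ 0.97366154 -0.22799814  0.53339124 -0.06748723] (153, 3) top 0.093554671475702
 top pts mean [ 0.53460956 -0.06621905  0.09154286] ((535.1544799804688, -66.89581298828125), (14.770733833312988, 41.066017150878906), 77.98289489746094)
scene housing 452 0.04510536128053377 ((540.123779296875, -62.017738342285156), (90.3620834350586, 88.4945297241211), 13.714430809020996)
scene plate 1232 0.013328963421999074 ((559.24951171875, -134.6746826171875), (123.91246795654297, 270.5080871582031), 13.875983238220215)
side housing 384 0.045787125764252146 ((534.80029296875, -67.31725311279297), (93.16136932373047, 91.43521118164062), 12.973224639892578)
side plate 1286 0.013729785204486089 ((553.6151123046875, -140.64797973632812), (124.66439056396484, 269.86572265625), 14.31613826751709)
scene sphere [0.53109823 0.16328841 0.02713819] 0.000966480630123584
  stopper [0.53181364 0.16394073] 66 top 0.11572785878150556
side sphere [0.53041089 0.16518458 0.02690015] 0.0017955394037565374
  stopper [0.53014482 0.16457001] 50 top 0.11598201370721686
```

Summary of measurements:
- **Mixer:** centre about (0.556, -0.138), yaw about 13.7°.
- **Key:** axis at (0.539, -0.065). The blade is at -13° in the world, so the key value is about 0.46.
- **Ring:** centre at (0.574, -0.210).
- **Amber flask:** at (0.531, 0.164).

The scene and side views agree within a few mm. Next I'll move over the key.

Request:
{"api": "jog_arm", "payload": {"motion": [[1.7,-3.7,0,2,0],[1.7,-3.7,0,2,0],[1.7,-3.7,0,2,0],[1.7,-3.7,0,2,0],[1.7,-3.7,0,2,0],[1.7,-3.7,0,0,0],[1.7,-3.7,0,0,0],[1.7,-3.7,0,0,0],[1.7,-3.7,0,0,0],[1.7,-3.7,0,0,0]], "squeeze": 60}}

```text
t: 0.98
tcp_pos: [0.4154, 0.1986, 0.2283]
tool_rot: [0.104, 0.995, 0.001, -0.001]
force: [1.6, -0.4, -1.3]
finger_gap: 1.0
```

Request:
{"api": "jog_arm", "payload": {"motion": [[1.7,-3.7,0,0,0],[1.7,-3.7,0,0,0],[1.7,-3.7,0,0,0],[1.7,-3.7,0,0,0],[1.7,-3.7,0,0,0],[1.7,-3.7,0,0,0],[1.7,-3.4,0,0,0],[0,0,0,0,0]]}}

```text
t: 1.65
tcp_pos: [0.5382, -0.0735, 0.2283]
tool_rot: [0.108, 0.994, -0.0, 0.001]
force: [0.0, -0.4, 0.2]
finger_gap: 1.003
```

```bash
python3 - <<'E'
from h import *
st=sense(); print(st['tcp_pos'],st['tool_rot'],st['t'],st['q'])
s=snap('wrist','wrist1')
E
```

```text
[ 0.53818165 -0.07350019  0.22825501] [ 1.07857163e-01  9.94165553e-01 -6.82149100e-05  1.29629718e-03] 1.65 [-3.41795448e-01  4.20459883e-01  1.64381474e+00  5.31837137e-04
  1.07476439e+00 -1.69670935e+00]
```

View pics/wrist1.png

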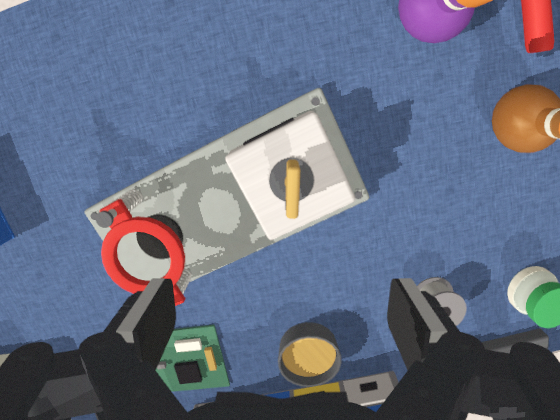

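The wrist view shows the mixer well: ring at about (143,255), key blade top at (292,190), housing around (290,178) and the amber flask at (525,118). I'll measure these and cross-check them.

```bash
python3 - <<'E'
from meas import *
W=load('wrist1'); P=pts(W); d=W['depth']>0
m,st,c=max(comps(W,red,(80,180,220,320)),key=lambda t:t[1][4])
inn=cv2.findContours(m.astype(np.uint8),cv2.RETR_CCOMP,cv2.CHAIN_APPROX_NONE)
for z in (.065,.070):
  for i,cc in enumerate(inn[0]):
    if len(cc)<60: continue
    w=onplane(W,cc.reshape(-1,2),z)[:,:2]*1000; print('ring',z,inn[1][0][i][3],cv2.fitEllipse(w.astype(np.float32)))
q=P[m&d]; print('ring z',np.percentile(q[:,2],[10,50,90]))
m,st,c=max(comps(W,brs,(260,140,320,240)),key=lambda t:t[1][4]); q=P[m&d]; t=q[q[:,2]>.085]
print('key',np.percentile(q[:,2],[50,95]),cv2.minAreaRect((t[:,:2]*1000).astype(np.float32)))
cs=cv2.findContours(m.astype(np.uint8),cv2.RETR_EXTERNAL,cv2.CHAIN_APPROX_NONE)[0][0].reshape(-1,2)
print(cv2.minAreaRect((onplane(W,cs,.094)[:,:2]*1000).astype(np.float32)))
q=P[d]
for z0,z1,lab in [(.043,.049,'housing'),(.011,.017,'plate')]:
    k=(q[:,2]>z0)&(q[:,2]<z1)&(abs(q[:,0]-.56)<.12)&(q[:,1]<0.02)&(q[:,1]>-.29)
    if lab=='housing': k&=(abs(q[:,1]+.065)<.075)&(abs(q[:,0]-.54)<.075)
    print(lab,k.sum(),np.median(q[k,2]),cv2.minAreaRect((q[k,:2]*1000).astype(np.float32)))
from scipy.optimize import least_squares
b=q[(abs(q[:,0]-.53)<.045)&(abs(q[:,1]-.164)<.045)&(q[:,2]>.012)&(q[:,2]<.052)]
r=least_squares(lambda p:np.linalg.norm(b-p,axis=1)-.032,[.527,.163,.028],loss='soft_l1',f_scale=.002); print('sphere',r.x,len(b))
E
```

```text
ring 0.065 -1 ((575.8190307617188, -207.87338256835938), (64.91946411132812, 93.46605682373047), 91.6497573852539)
ring 0.07 -1 ((573.9559936523438, -205.3961639404297), (63.85920333862305, 91.9395751953125), 91.6497573852539)
ring z [0.0663775  0.06984146 0.07106076]
key [0.09389006 0.09529502] ((536.31640625, -62.99037170410156), (9.578617095947266, 40.75654602050781), 76.39239501953125)
((533.9367065429688, -63.024009704589844), (10.660232543945312, 45.04336166381836), 78.41181182861328)
housing 8009 0.046429632558612266 ((537.241943359375, -63.13396453857422), (89.99494171142578, 89.11820220947266), 14.179601669311523)
plate 15541 0.014394080066192916 ((555.5781860351562, -135.76910400390625), (120.40448760986328, 269.393310546875), 14.130529403686523)
sphere [0.53055967 0.16652473 0.02821195] 2269
```

Request:
{"api": "jog_arm", "payload": {"motion": [[-0.1,1.0,-2,0,0],[0,0,-3.9,0,0],[0,0,-3.9,0,0],[0,0,-3.9,0,0],[0,0,-3,0,0],[0,0,0,0,0]]}}

```text
t: 2.2
tcp_pos: [0.5336, -0.0563, 0.0586]
tool_rot: [0.108, 0.994, 0.002, 0.002]
force: [-1.1, 0.6, -0.5]
finger_gap: 1.001
```

Request:
{"api": "jog_arm", "payload": {"motion": [[0.2,-0.4,0,0,0],[0.1,-0.2,0,0,0],[0,0,0,0,0]]}}

```text
t: 2.45
tcp_pos: [0.5355, -0.0599, 0.0597]
tool_rot: [0.106, 0.994, 0.002, 0.001]
force: [0.6, 0.3, 0.7]
finger_gap: 1.002
```

Request:
{"api": "jog_arm", "payload": {"motion": [[0.2,-0.5,-0.1,0,0],[0,0,0,0,0]]}}

```text
t: 2.62
tcp_pos: [0.5401, -0.0657, 0.0624]
tool_rot: [0.106, 0.994, 0.001, 0.004]
force: [0.2, -0.6, 0.4]
finger_gap: 1.0
```

```bash
python3 - <<'E'
from h import *
st=sense(); print(st['tcp_pos'],st['tool_rot'],st['t'],st['q'])
s=snap('wrist','wrist2')
E
```

```text
[ 0.54014776 -0.06572692  0.0624223 ] [0.10597148 0.99435881 0.00139455 0.00431918] 2.6167 [-0.32910401  0.67497846  1.77308058  0.00731143  0.68573868 -1.69319712]
```

View pics/wrist2.png

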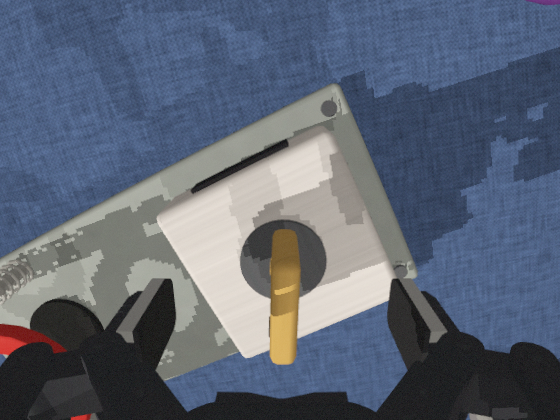

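The blade stands between the fingers at about column 285, in line with the pads. Closing on it now.

Request:
{"api": "jog_arm", "payload": {"motion": [[-0.3,0.2,-0.3,0,255],[0,0,0,0,255],[0,0,0,0,255],[0,0,0,0,255],[0,0,0,0,255],[0,0,0,0,255]], "squeeze": 80}}

```text
t: 3.17
tcp_pos: [0.5379, -0.0639, 0.0623]
tool_rot: [0.106, 0.994, 0.001, 0.007]
force: [-0.2, 0.1, 0.4]
finger_gap: 0.144
```

Request:
{"api": "jog_arm", "payload": {"motion": [[0,0,0,0,255],[0,0,0,-7,255],[0,0,0,-7,255],[0,0,0,-7,255],[0,0,0,-7,255]]}}

```text
t: 3.58
tcp_pos: [0.5378, -0.0646, 0.0625]
tool_rot: [0.35, 0.937, -0.001, 0.007]
force: [0.8, -0.7, 1.8]
finger_gap: 0.105
```

```bash
cat >> h.py <<'E'
def rep():
    st=sense(); x,y,z,w=st['tool_rot']; from scipy.spatial.transform import Rotation as Ro
    M=Ro.from_quat([x,y,z,w]).as_matrix(); print('t %.2f'%st['t'],'tcp',st['tcp_pos'].round(4),'yawY %.1f'%np.degrees(np.arctan2(M[1,1],M[0,1])),'z',M[:,2].round(3),'F',np.round(st['force'],1),'T',np.round(st['ft_torque'],2),'gap %.3f'%st['finger_gap'],'q',st['q'].round(2))
E
python3 -c "
from h import *
rep()"
```

```text
t 3.58 tcp [ 0.5378 -0.0646  0.0625] yawY 49.1 z [ 0.011 -0.007 -1.   ] F [ 0.8 -0.7  1.8] T [-0.07  0.1   0.17] gap 0.105 q [-0.32  0.67  1.78 -0.    0.67 -1.18]
```

Request:
{"api": "jog_arm", "payload": {"motion": [[0,0,0,-7,255],[0,0,0,-7,255],[0,0,0,-7,255],[0,0,0,-7,255],[0,0,0,-7,255],[0,0,0,-7,255],[0,0,0,-7,255],[0,0,0,-7,255]]}}

```text
t: 4.25
tcp_pos: [0.5373, -0.0648, 0.0625]
tool_rot: [0.756, 0.655, -0.005, 0.005]
force: [-0.7, -0.9, 1.9]
finger_gap: 0.104
```

```bash
python3 -c "
from h import *
rep()"
```

```text
t 4.25 tcp [ 0.5373 -0.0648  0.0625] yawY -8.2 z [-0.002 -0.014 -1.   ] F [-0.7 -0.9  1.9] T [-0.02  0.03  0.13] gap 0.104 q [-0.32  0.67  1.77 -0.02  0.69 -0.16]
```

Request:
{"api": "jog_arm", "payload": {"motion": [[0,0,0,-7,255],[0,0,0,-7,255],[0,0,0,-7,255],[0,0,0,-7,255],[0,0,0,-7,255],[0,0,0,-7,255],[0,0,0,-4,255]]}}

```text
t: 4.83
tcp_pos: [0.5369, -0.0646, 0.0625]
tool_rot: [0.955, 0.297, -0.007, 0.002]
force: [-0.8, 0.0, 1.6]
finger_gap: 0.1
```

```bash
python3 -c "
from h import *
rep()"
```

```text
t 4.83 tcp [ 0.5369 -0.0646  0.0625] yawY -55.4 z [-0.013 -0.008 -1.   ] F [-0.8  0.   1.6] T [-0.07 -0.02  0.2 ] gap 0.100 q [-0.32  0.68  1.77 -0.02  0.71  0.66]
```

Expected stop is near a yaw of -56°. I'll push slightly on until the torque rises.

Request:
{"api": "jog_arm", "payload": {"motion": [[0,0,0,-3,255],[0,0,0,-3,255],[0,0,0,-2,255]]}}

```text
t: 5.08
tcp_pos: [0.5368, -0.0646, 0.0626]
tool_rot: [0.972, 0.236, -0.009, 0.003]
force: [0.3, 2.0, 1.5]
finger_gap: 0.103
```

```bash
python3 -c "
from h import *
rep()"
```

```text
t 5.08 tcp [ 0.5368 -0.0646  0.0626] yawY -62.7 z [-0.015 -0.011 -1.   ] F [0.3 2.  1.5] T [ 0.44 -0.15  2.31] gap 0.103 q [-0.32  0.68  1.76 -0.02  0.71  0.79]
```

The moment jumped to 2.3 N m, so the key is on its stop. I'll hold for 0.25 s, ease off and open.

Request:
{"api": "jog_arm", "payload": {"motion": [[0,0,0,0,255],[0,0,0,0,255],[0,0,0,0,255],[0,0,0,0,0],[0,0,0,0,0],[0,0,0,0,0],[0,0,0,0,0],[0,0,0,0,0]]}}

```text
t: 5.75
tcp_pos: [0.5366, -0.064, 0.0619]
tool_rot: [0.972, 0.237, -0.009, 0.003]
force: [-0.7, -0.4, -0.1]
finger_gap: 0.808
```

```bash
python3 -c "
from h import *
rep()
snap('wrist','wrist3')"
```

```text
t 5.75 tcp [ 0.5366 -0.064   0.0619] yawY -62.6 z [-0.016 -0.01  -1.   ] F [-0.7 -0.4 -0.1] T [ 0.04 -0.   -0.04] gap 0.808 q [-0.32  0.68  1.77 -0.02  0.71  0.79]
```

View pics/wrist3.png

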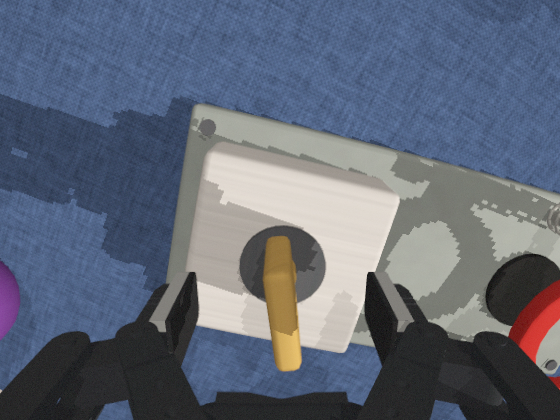

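The blade now sits about 6° off the jaw line, which fits a stop reached at -56° followed by a small slip at the stop. I'll go up and check the key angle, then look at the flask.

Request:
{"api": "jog_arm", "payload": {"motion": [[0,0,3,0,0],[0,0,4,0,0],[0,0,4,0,0],[0,0,4,0,0],[0,2,0,-3,0],[0,0,0,0,0]]}}

```text
t: 6.3
tcp_pos: [0.5341, -0.0433, 0.2161]
tool_rot: [0.979, 0.205, -0.011, -0.001]
force: [-0.9, 1.1, -0.1]
finger_gap: 1.003
```

```bash
python3 - <<'E'
from meas import *
rep(); W=snap('wrist','wrist4'); snap('scene','scene4')
P=pts(W); q=P[W['depth']>0]
k=(q[:,2]>.08)&(q[:,2]<.1)&(abs(q[:,0]-.537)<.04)&(abs(q[:,1]+.0635)<.04)
r=cv2.minAreaRect((q[k,:2]*1000).astype(np.float32)); print(k.sum(),r)
l=cv2.fitLine(q[k,:2].astype(np.float32),cv2.DIST_L2,0,.01,.01).ravel(); a=np.degrees(np.arctan2(l[1],l[0])); print('blade',a,'key',np.radians(14.1-(a-180)),np.radians(14.1-a))
E
```

```text
t 6.30 tcp [ 0.5341 -0.0433  0.2161] yawY -66.3 z [-0.022 -0.002 -1.   ] F [-0.9  1.1 -0.1] T [-0.01 -0.    0.04] gap 1.003 q [-0.29  0.44  1.66 -0.01  1.07  0.88]
752 ((537.971435546875, -62.91733169555664), (41.48780059814453, 10.586919784545898), 33.59233856201172)
blade 33.399963 key 2.8047447 -0.3368479
```

View pics/wrist4.png

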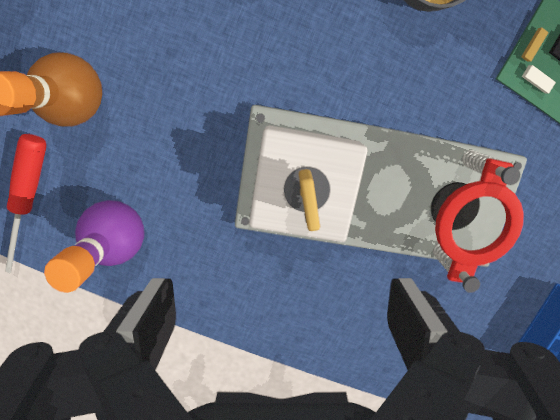

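The key reads 2.80 rad, so it is fully wound. The view shows the ring at about (480,222), the amber flask at (62,90) and a purple flask at (110,232). I'll move over the flask.

Request:
{"api": "jog_arm", "payload": {"motion": [[0,3.8,0,-2,0],[0,3.8,0,-2,0],[0,3.8,0,-2,0],[0,3.8,0,-2,0],[0,3.4,0,-1,0],[0,0,0,0,0],[0,0,0,0,0]]}}

```text
t: 6.98
tcp_pos: [0.5325, 0.1411, 0.2066]
tool_rot: [0.992, 0.122, -0.017, -0.001]
force: [0.9, 0.4, -0.6]
finger_gap: 1.002
```

```bash
python3 - <<'E'
from meas import *
rep(); W=snap('wrist','wrist5'); 
P=pts(W); q=P[W['depth']>0]
from scipy.optimize import least_squares
k=(abs(q[:,0]-.53)<.045)&(abs(q[:,1]-.165)<.045)
b=q[k&(q[:,2]>.012)&(q[:,2]<.052)]
r=least_squares(lambda p:np.linalg.norm(b-p,axis=1)-.032,[.527,.163,.028],loss='soft_l1',f_scale=.002); print('sphere',r.x,len(b))
t=q[k&(q[:,2]>.094)&(q[:,2]<.112)]; r=least_squares(lambda p:np.linalg.norm(t[:,:2]-p,axis=1)-.015,[.527,.163],loss='soft_l1',f_scale=.002); print('stopper',r.x,len(t)); t=q[k&(q[:,2]>.112)]; print('top',t.mean(0),len(t))
W=load('wrist4'); P=pts(W); d=W['depth']>0
m,st,c=max(comps(W,red,(400,140,560,320)),key=lambda t:t[1][4]); q=P[m&d]; t=q[(q[:,2]>.068)&(q[:,2]<.073)]
f=lambda p:np.maximum(0,np.maximum(np.linalg.norm(t[:,:2]-p,axis=1)-.038,.026-np.linalg.norm(t[:,:2]-p,axis=1)))
r=least_squares(f,[.574,-.209],loss='soft_l1',f_scale=.001,diff_step=1e-4); print('ring top',np.median(t,0),r.x,cv2.minAreaRect((t[:,:2]*1000).astype(np.float32)))
cs,h=cv2.findContours(m.astype(np.uint8),cv2.RETR_CCOMP,cv2.CHAIN_APPROX_NONE)
for i,cc in enumerate(cs):
    if len(cc)>60: print(h[0][i][3],cv2.fitEllipse((onplane(W,cc.reshape(-1,2),.070)[:,:2]*1000).astype(np.float32)),cv2.fitEllipse((onplane(W,cc.reshape(-1,2),.060)[:,:2]*1000).astype(np.float32)))
E
```

```text
t 6.98 tcp [0.5325 0.1411 0.2066] yawY -76.0 z [-0.035 -0.003 -0.999] F [ 0.9  0.4 -0.6] T [-0.02 -0.02  0.01] gap 1.002 q [ 0.06  0.47  1.62 -0.    1.08  1.38]
sphere [0.53041883 0.16596747 0.02763136] 1919
stopper [0.53034843 0.16595506] 282
top [0.53559126 0.17681054 0.26284972] 21832
ring top [ 0.57254015 -0.20067866  0.06990861] [ 0.57452894 -0.20716601] ((574.2119140625, -205.1202392578125), (99.8440933227539, 70.29695892333984), 43.55286407470703)
-1 ((573.9163208007812, -204.7182159423828), (69.68009948730469, 97.47189331054688), 111.36860656738281) ((572.7254028320312, -211.44601440429688), (72.10316467285156, 100.86138153076172), 111.36860656738281)
0 ((574.2625122070312, -205.199462890625), (47.21966552734375, 52.80013656616211), 80.16399383544922) ((573.0836181640625, -211.94400024414062), (48.8616828918457, 54.63620376586914), 80.16393280029297)
```

View pics/wrist5.png

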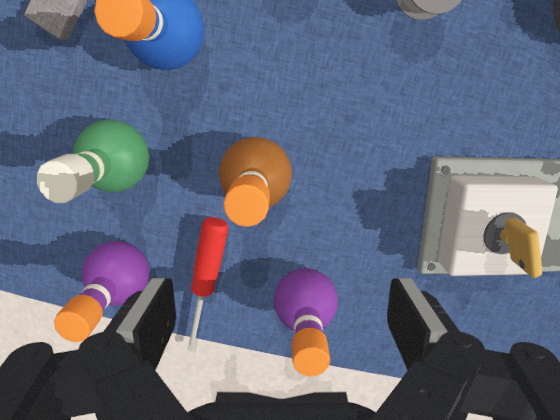

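The flask's body and stopper fits agree at (0.530, 0.166), and the view shows its stopper at (247,200). The ring measures about (0.574, -0.2075). I'll go down over the stopper.

Request:
{"api": "jog_arm", "payload": {"motion": [[-0.2,2.4,0,0,0],[0,0,0,0,0],[0,0,-3,0,0],[0,0,-3,0,0],[0,0,-2,0,0],[0,0,0,0,0]]}}

```text
t: 7.53
tcp_pos: [0.5327, 0.1561, 0.1224]
tool_rot: [0.993, 0.118, -0.017, 0.0]
force: [-0.5, 0.6, 0.1]
finger_gap: 1.002
```

```bash
python3 -c "
from h import *
rep()"
```

```text
t 7.53 tcp [0.5327 0.1561 0.1224] yawY -76.5 z [-0.034 -0.005 -0.999] F [-0.5  0.6  0.1] T [-0.   -0.06 -0.03] gap 1.002 q [ 0.08  0.6   1.68 -0.    0.9   1.42]
```

Request:
{"api": "jog_arm", "payload": {"motion": [[-0.3,1.0,0,0,0],[0,0,-2,0,0],[0,0,-1.5,0,0],[0,0,0,0,0]]}}

```text
t: 7.87
tcp_pos: [0.5318, 0.163, 0.0885]
tool_rot: [0.993, 0.115, -0.016, 0.001]
force: [-0.2, -0.4, 0.8]
finger_gap: 0.999
```

```bash
python3 -c "
from h import *
rep(); snap('wrist','wrist6')"
```

```text
t 7.87 tcp [0.5318 0.163  0.0885] yawY -76.8 z [-0.032 -0.005 -0.999] F [-0.2 -0.4  0.8] T [-0.01  0.02  0.02] gap 0.999 q [ 0.1   0.65  1.7  -0.    0.82  1.44]
```

View pics/wrist6.png

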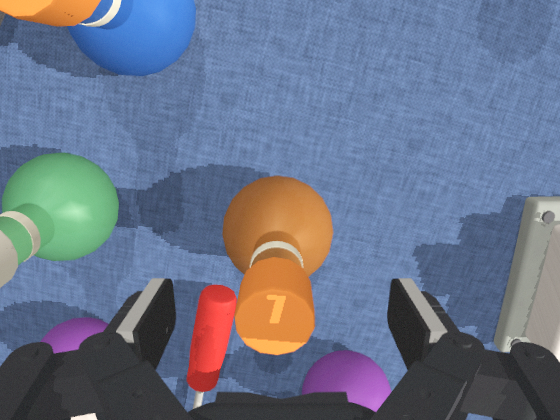

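The stopper at (275,315) sits between the fingers, about 3 mm off centre. I'll correct that and close.

Request:
{"api": "jog_arm", "payload": {"motion": [[-0.2,0.3,-0.5,0,0],[0,0,0,0,255],[0,0,0,0,255],[0,0,0,0,255],[0,0,0,0,255],[0,0,0,0,255],[0,0,0,0,255]], "squeeze": 80}}

```text
t: 8.5
tcp_pos: [0.5345, 0.1667, 0.0909]
tool_rot: [0.993, 0.115, -0.01, 0.001]
force: [0.3, 0.6, -2.0]
finger_gap: 0.326
```

```bash
python3 -c "
from h import *
rep()"
```

```text
t 8.50 tcp [0.5345 0.1667 0.0909] yawY -76.8 z [-0.019 -0.004 -1.   ] F [ 0.3  0.6 -2. ] T [-0.01 -0.03 -0.07] gap 0.326 q [ 0.1   0.65  1.7  -0.    0.82  1.45]
```

Request:
{"api": "jog_arm", "payload": {"motion": [[0,0,1,0,255],[0,0,2,0,255],[0,0,3,0,255],[0,0,3,0,255],[0,0,3,0,255],[0,0,2,0,255],[0,0,0,0,255]], "squeeze": 100}}

```text
t: 9.08
tcp_pos: [0.5296, 0.1663, 0.2367]
tool_rot: [0.993, 0.115, -0.015, 0.001]
force: [0.3, 0.5, -1.1]
finger_gap: 0.318
```

```bash
python3 - <<'E'
from h import *
rep(); snap('scene','scene7'); s=snap('side','side7')
a=load('scene7')['img'][150:310,200:450,::-1]; b=s['img'][120:280,130:380,::-1]
cv2.imwrite('pics/c7.png',cv2.resize(np.vstack([a,b]),None,fx=1.8,fy=1.8,interpolation=cv2.INTER_CUBIC))
E
```

```text
t 9.08 tcp [0.5296 0.1663 0.2367] yawY -76.8 z [-0.029 -0.005 -1.   ] F [ 0.3  0.5 -1.1] T [ 0.01 -0.06 -0.01] gap 0.318 q [ 0.1   0.44  1.58 -0.    1.15  1.45]
```

View pics/c7.png

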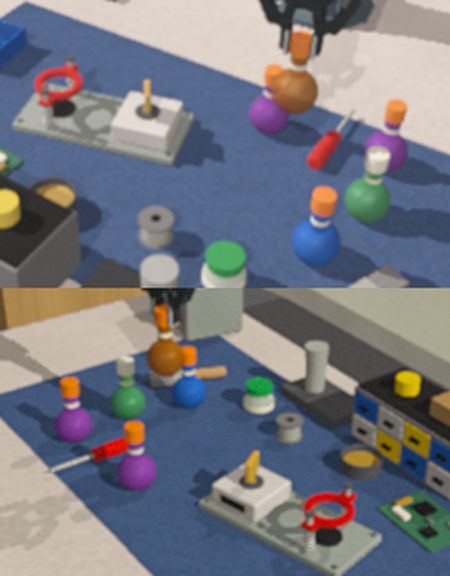

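The flask is held upright: at about (295,88) in the upper (scene) half of this crop and about (165,355) in the lower (side) half. I'll measure where it sits relative to the tool, then carry it over.

```bash
cat > fl.py <<'E'
from h import *
from scipy.optimize import least_squares
def flask(s,g,zlo=None):
    hsv=cv2.cvtColor(s['img'],cv2.COLOR_RGB2HSV).astype(int); h,sa,v=hsv[...,0],hsv[...,1],hsv[...,2]
    P=pts(s); m=(s['depth']>0)&(h>=4)&(h<=20)&(sa>110); q=P[m]; q=q[np.linalg.norm(q-g,axis=1)<.042]
    r=least_squares(lambda p:np.linalg.norm(q-p,axis=1)-.032,g,loss='soft_l1',f_scale=.001); return r.x,len(q)
E
python3 - <<'E'
from fl import *
for n in ['scene7','side7']: print(n,flask(load(n),np.array([.53,.166,.175])))
E
```

```text
scene7 (array([0.52649359, 0.16382514, 0.17349794]), 458)
side7 (array([0.52455898, 0.16445991, 0.17294425]), 329)
```

Request:
{"api": "jog_arm", "payload": {"motion": [[0.2,-2,0,0,255],[0.3,-3.5,0,0,255],[0.4,-3.5,0,0,255],[0.4,-3.5,0,0,255],[0.4,-3.5,0,0,255],[0.4,-3.5,0,0,255],[0.4,-3.5,0,0,255],[0.4,-3.5,0,0,255],[0.4,-3.5,0,0,255],[0.4,-3.5,0,0,255]]}}

```text
t: 10.02
tcp_pos: [0.5482, -0.1717, 0.2119]
tool_rot: [0.992, 0.121, -0.038, -0.01]
force: [0.9, 0.0, -2.3]
finger_gap: 0.321
```

```bash
python3 -c "
from h import *
rep()"
```

```text
t 10.02 tcp [ 0.5482 -0.1717  0.2119] yawY -76.1 z [-0.078  0.01  -0.997] F [ 0.9  0.  -2.3] T [-0.01 -0.11  0.02] gap 0.321 q [-0.48  0.51  1.53 -0.03  1.18  0.86]
```

Request:
{"api": "jog_arm", "payload": {"motion": [[0.5,-1,0.5,0,255],[0.5,-0.5,0,0,255],[0,0,0,0,255],[0,0,0,0,255]]}}

```text
t: 10.35
tcp_pos: [0.5553, -0.1934, 0.2085]
tool_rot: [0.992, 0.116, -0.044, -0.013]
force: [-0.5, -0.1, -1.7]
finger_gap: 0.318
```

```bash
python3 -c "
from h import *
rep()"
```

```text
t 10.35 tcp [ 0.5553 -0.1934  0.2085] yawY -76.7 z [-0.089  0.015 -0.996] F [-0.5 -0.1 -1.7] T [ 0.01 -0.08 -0.06] gap 0.318 q [-0.51  0.54  1.48 -0.03  1.2   0.84]
```

Request:
{"api": "jog_arm", "payload": {"motion": [[0.5,-0.3,0,0,255],[0.5,-0.3,0,0,255],[0.5,-0.3,0,0,255],[0.4,-0.1,0,0,255],[0,0,0,0,255]]}}

```text
t: 10.77
tcp_pos: [0.575, -0.1972, 0.2068]
tool_rot: [0.992, 0.12, -0.046, -0.015]
force: [0.0, -0.3, -1.4]
finger_gap: 0.321
```

```bash
python3 - <<'E'
from fl import *
rep()
for n in ['scene','side']: snap(n,n+'8')
g=sense()['tcp_pos']+[-.006,0,-.064]
for n in ['scene8','side8']: print(n,flask(load(n),g))
a=load('scene8')['img'][130:270,180:320,::-1]; b=load('side8')['img'][150:290,230:370,::-1]
cv2.imwrite('pics/c8.png',cv2.resize(np.hstack([a,b]),None,fx=2.8,fy=2.8,interpolation=cv2.INTER_CUBIC))
E
```

```text
t 10.77 tcp [ 0.575  -0.1972  0.2068] yawY -76.3 z [-0.094  0.019 -0.995] F [ 0.  -0.3 -1.4] T [-0.02 -0.08 -0.05] gap 0.321 q [-0.5   0.57  1.43 -0.03  1.23  0.84]
scene8 (array([ 0.5674283 , -0.19685365,  0.14371977]), 343)
side8 (array([ 0.56657564, -0.19657146,  0.14388728]), 424)
```

View pics/c8.png

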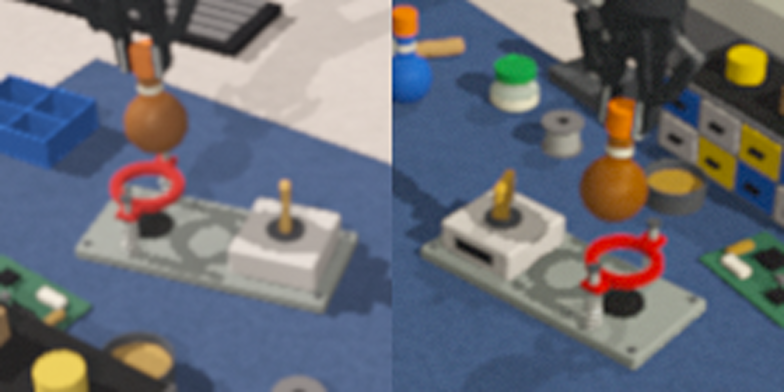

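The body centre is at (0.567, -0.197, 0.144) and both views agree. It needs about +0.7 cm in x and -1.1 cm in y, and the tool tilt of about 5° is within tolerance.

Request:
{"api": "jog_arm", "payload": {"motion": [[0.4,-0.7,0,0,255],[0.3,-0.5,-0.5,0,255],[0,0,-1,0,255],[0,0,-1,0,255],[0,0,0,0,255]]}}

```text
t: 11.28
tcp_pos: [0.5817, -0.2103, 0.1802]
tool_rot: [0.992, 0.12, -0.046, -0.015]
force: [-0.4, -0.3, -2.2]
finger_gap: 0.32
```

```bash
python3 - <<'E'
from fl import *
rep()
for n in ['scene','side']: snap(n,n+'9')
g=sense()['tcp_pos']+[-.008,0,-.064]
for n in ['scene9','side9']: print(n,flask(load(n),g))
E
```

```text
t 11.28 tcp [ 0.5817 -0.2103  0.1802] yawY -76.3 z [-0.094  0.018 -0.995] F [-0.4 -0.3 -2.2] T [-0.03 -0.07 -0.02] gap 0.320 q [-0.51  0.61  1.43 -0.03  1.19  0.83]
scene9 (array([ 0.57425066, -0.21043516,  0.11720648]), 353)
side9 (array([ 0.57372411, -0.2100761 ,  0.11839448]), 431)
```

Request:
{"api": "jog_arm", "payload": {"motion": [[0,0.2,-0.6,0,255],[0,0,-0.8,0,255],[0,0,-0.6,0,255],[0,0,-0.5,0,255],[0,0,0,0,255]]}}

```text
t: 11.8
tcp_pos: [0.5822, -0.208, 0.1545]
tool_rot: [0.992, 0.12, -0.045, -0.014]
force: [-0.0, 0.7, -1.8]
finger_gap: 0.323
```

```bash
python3 - <<'E'
from fl import *
rep()
for n in ['scene','side']: snap(n,n+'10')
g=sense()['tcp_pos']+[-.008,0,-.064]
for n in ['scene10','side10']: print(n,flask(load(n),g))
a=load('scene10')['img'][130:270,180:320,::-1]; b=load('side10')['img'][150:290,230:370,::-1]
cv2.imwrite('pics/c10.png',cv2.resize(np.hstack([a,b]),None,fx=2.8,fy=2.8,interpolation=cv2.INTER_CUBIC))
E
```

```text
t 11.80 tcp [ 0.5822 -0.208   0.1545] yawY -76.3 z [-0.092  0.017 -0.996] F [-0.   0.7 -1.8] T [-0.   -0.01  0.02] gap 0.323 q [-0.51  0.64  1.45 -0.03  1.14  0.84]
scene10 (array([ 0.57493612, -0.20766731,  0.09131963]), 353)
side10 (array([ 0.57424976, -0.2078208 ,  0.09265889]), 426)
```

View pics/c10.png

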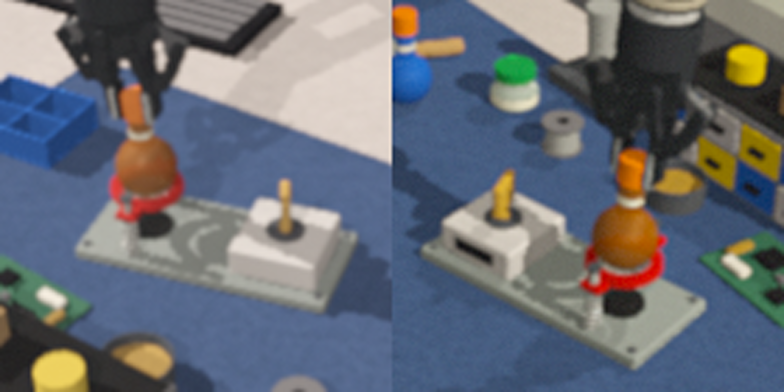

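The foot is inside the ring, about 3 mm above its seat and centred. Pressing down now.

Request:
{"api": "jog_arm", "payload": {"motion": [[0,0,-0.4,0,255],[0,0,-0.5,0,255],[0,0,-0.5,0,255],[0,0,-0.3,0,255]], "squeeze": 110}}

```text
t: 12.23
tcp_pos: [0.5828, -0.2094, 0.1412]
tool_rot: [0.992, 0.121, -0.044, -0.012]
force: [-2.9, 0.6, 6.9]
finger_gap: 0.316
```

```bash
python3 -c "
from h import *
rep()"
```

```text
t 12.23 tcp [ 0.5828 -0.2094  0.1412] yawY -76.2 z [-0.09   0.013 -0.996] F [-2.9  0.6  6.9] T [ 0.14  0.56 -0.02] gap 0.316 q [-0.51  0.66  1.46 -0.04  1.11  0.84]
```

Request:
{"api": "jog_arm", "payload": {"motion": [[-0.1,0,-0.5,0,255],[0,0,-0.4,0,255],[0,0,-0.3,0,255],[0,0,-0.2,0,255]]}}

```text
t: 12.57
tcp_pos: [0.5823, -0.2095, 0.1322]
tool_rot: [0.992, 0.12, -0.043, -0.011]
force: [-2.5, 0.2, 10.5]
finger_gap: 0.318
```

```bash
python3 -c "
from h import *
rep()"
```

```text
t 12.57 tcp [ 0.5823 -0.2095  0.1322] yawY -76.2 z [-0.088  0.012 -0.996] F [-2.5  0.2 10.5] T [ 0.32  0.67 -0.01] gap 0.318 q [-0.51  0.67  1.47 -0.04  1.09  0.84]
```

Request:
{"api": "jog_arm", "payload": {"motion": [[0,0,-0.3,0,255],[0,0,-0.2,0,255],[0,0,-0.2,0,255]]}}

```text
t: 12.82
tcp_pos: [0.5823, -0.2094, 0.1306]
tool_rot: [0.992, 0.12, -0.042, -0.011]
force: [-3.7, 1.1, 10.7]
finger_gap: 0.316
```

```bash
python3 - <<'E'
from fl import *
rep()
for n in ['scene','side','wrist']: snap(n,n+'11')
rep()
g=sense()['tcp_pos']+[-.008,0,-.064]
for n in ['scene11','side11']: print(n,flask(load(n),g))
a=load('scene11')['img'][130:270,180:320,::-1]; b=load('side11')['img'][150:290,230:370,::-1]
cv2.imwrite('pics/c11.png',cv2.resize(np.hstack([a,b]),None,fx=2.8,fy=2.8,interpolation=cv2.INTER_CUBIC))
E
```

```text
t 12.82 tcp [ 0.5823 -0.2094  0.1306] yawY -76.2 z [-0.087  0.011 -0.996] F [-3.7  1.1 10.7] T [ 0.31  0.79 -0.03] gap 0.316 q [-0.51  0.67  1.47 -0.04  1.08  0.84]
t 12.97 tcp [ 0.5823 -0.2095  0.1307] yawY -76.2 z [-0.087  0.011 -0.996] F [-3.3  1.3 11.8] T [0.37 0.83 0.01] gap 0.315 q [-0.51  0.67  1.47 -0.04  1.08  0.84]
scene11 (array([ 0.57469415, -0.20965934,  0.06756532]), 325)
side11 (array([ 0.57443566, -0.20983007,  0.06817081]), 419)
```

View pics/c11.png

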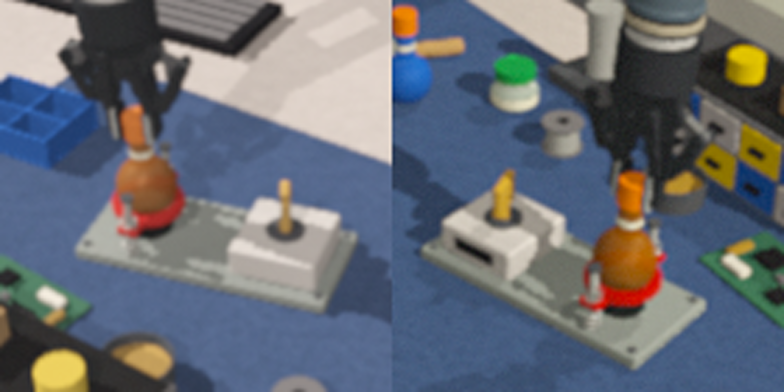

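View pics/wrist11.png

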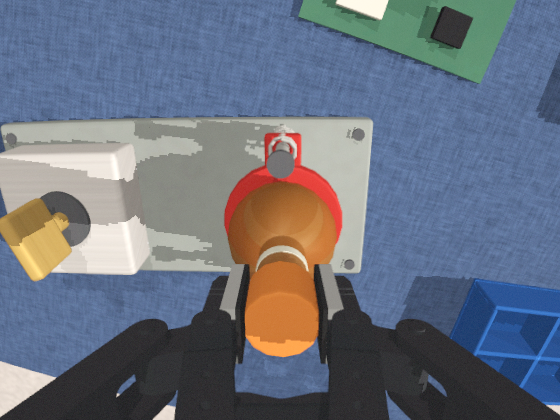

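The flask is seated in the ring with its body centre at z of about 0.068, and the ring sits low on its rods. I'll push slightly more onto the stop for margin and measure the ring's height and the flask's tilt.

Request:
{"api": "jog_arm", "payload": {"motion": [[0,0,-0.4,0,255],[0,0,-0.4,0,255],[0,0,-0.4,0,255],[0,0,-0.4,0,255]]}}

```text
t: 13.3
tcp_pos: [0.5826, -0.2093, 0.1298]
tool_rot: [0.992, 0.121, -0.042, -0.01]
force: [-4.3, 2.0, 20.4]
finger_gap: 0.317
```

```bash
python3 - <<'E'
from fl import *
from meas import comps,red,brs
rep()
for n in ['scene','side','wrist']: snap(n,n+'12')
g=sense()['tcp_pos']+[-.008,0,-.064]
for n in ['scene12','side12']: 
    s=load(n); c,_=flask(s,g); P=pts(s); d=s['depth']>0
    hsv=cv2.cvtColor(s['img'],cv2.COLOR_RGB2HSV).astype(int); m=d&(hsv[...,0]>=4)&(hsv[...,0]<=22)&(hsv[...,1]>150)
    q=P[m]; t=q[(np.linalg.norm(q[:,:2]-c[:2],axis=1)<.04)&(q[:,2]>c[2]+.064)&(q[:,2]<c[2]+.085)]
    r=least_squares(lambda p:np.linalg.norm(t[:,:2]-p,axis=1)-.015,c[:2],loss='soft_l1',f_scale=.002)
    dz=t[:,2].mean()-c[2]; print(n,c,'stopper-body offset',r.x-c[:2],'tilt~',(r.x-c[:2])/dz,len(t))
for n,roi in [('scene12',(200,180,260,235)),('side12',(280,225,340,275)),('wrist12',(200,110,370,250))]:
    s=load(n); P=pts(s)
    m=max(comps(s,red,roi),key=lambda t:t[1][4])[0]&(s['depth']>0); q=P[m]; print(n,'ring z pct',np.percentile(q[:,2],[10,50,80,90,97]).round(4),len(q))
s=load('wrist12');P=pts(s);q=P[s['depth']>0];k=(q[:,2]>.085)&(q[:,2]<.1)&(abs(q[:,0]-.537)<.04)&(abs(q[:,1]+.0635)<.04)
l=cv2.fitLine(q[k,:2].astype(np.float32),cv2.DIST_L2,0,.01,.01).ravel(); a=np.degrees(np.arctan2(l[1],l[0])); print('blade',a,'key',np.radians(14.1-(a-180)))
rep()
E
```

```text
t 13.30 tcp [ 0.5826 -0.2093  0.1298] yawY -76.2 z [-0.085  0.009 -0.996] F [-4.3  2.  20.4] T [ 0.64  1.34 -0.04] gap 0.317 q [-0.51  0.67  1.47 -0.04  1.08  0.84]
scene12 [ 0.57516652 -0.20953092  0.06696394] stopper-body offset [ 0.00546845 -0.0014107 ] tilt~ [ 0.07278898 -0.01877741] 44
side12 [ 0.57421357 -0.20974752  0.06713066] stopper-body offset [ 0.00553345 -0.00164362] tilt~ [ 0.07362781 -0.02186999] 62
scene12 ring z pct [0.0452 0.0488 0.0506 0.0511 0.0566] 78
side12 ring z pct [0.0421 0.0478 0.0502 0.0511 0.0525] 125
wrist12 ring z pct [0.0485 0.0501 0.0507 0.051  0.0515] 2086
blade 32.716534 key 2.8166728
t 13.45 tcp [ 0.5826 -0.2094  0.1298] yawY -76.2 z [-0.085  0.009 -0.996] F [-5.8  2.7 20.4] T [ 0.6   1.44 -0.05] gap 0.315 q [-0.51  0.67  1.47 -0.04  1.08  0.84]
```

All checks hold: the ring's top face is at 0.050 m, so it is on its stop. The force is a steady 20 N, tilt is about 0.075 rad and the key reads 2.8 rad. Handing in.

```bash
python3 -c "
from h import *
rep(); print(sign_off())"
```

```text
t 13.45 tcp [ 0.5826 -0.2094  0.1298] yawY -76.2 z [-0.085  0.009 -0.996] F [-5.8  2.7 20.4] T [ 0.6   1.44 -0.05] gap 0.315 q [-0.51  0.67  1.47 -0.04  1.08  0.84]
the job is handed in; nothing more can be done
None
```

I wound the key clockwise to its stop, then set the amber flask in the red ring, pressed it fully down and handed the job in still holding it. That was at t = 13.5 s of the 61 s allowed; `sign_off()` reported no verdict.

- **Key:** one grip was enough, although the text expected more than one. It started at about 0.47 rad. The moment jumped to 2.3 N m at the stop and the jaws slipped about 6° there. The wrist camera read 2.80 rad just after winding and 2.82 rad at the end; the stop is 2.8.
- **Flask:** I gripped it by the stopper.
    - **Ring height:** the ring's top face is at 0.050 m, down the full 20 mm.
    - **Seating:** the foot is about 11 mm below that face. The body is within about 1–2 mm of the ring's axis, so I estimate the foot is about 3 mm off.
    - **Force:** the upward force is a steady 20 N.
- **Tilt:** the flask stands about 0.075 rad off vertical, within the 0.2 rad limit. The tool picked up about 5° of tilt during the carry and I did not correct it.
- **Where the views disagreed:** the scene and side cameras were up to about 6 mm apart on the mixer's position. The closer wrist views settled it.
- **Other items:** I touched nothing else on the bench that I know of, but I did not measure the other items again at the end.

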